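# Cull the damaged stirrer paddles

## Robot

A 7-joint arm with a two-finger parallel gripper is mounted at the origin on the work surface. World frame = base frame: x ahead of the robot, y to its left, z up, the work surface at z = 0. Lengths are in mm, angles in rad, forces in N, time in s.
With the tool pointing down it reaches from about 425 to 825 mm from the base axis. Payload 3.6 kg.
Tool frame: the origin (TCP) lies on the centre line of the jaws, within the pads' length; the fingertips stand 25 mm ahead of it and the grasp point (between the pads) lies 6 mm ahead of it; z points along the fingers, y is the line along which they close (so a half turn about z gives the same grasp; the last joint's range is limited). The gripper opens to 85 mm and grips with 20 to 120 N. Pads are 22 mm wide; open, the fingers measure 114 mm over their backs; the gripper's body (76 mm by 85 mm) begins 54 mm behind the grasp point. The pads swing forward as they close: fully open they stand 13 mm farther back than shut.
Start: joints at [-1.147, 0.615, -0.013, 1.423, 0.008, 1.103, -0.04], TCP at [282.576, 585.334, 256.297] pointing down, gripper open.
Joint ranges: [-3.12, 3.12], [-0.3, 2.06], [-1.34, 1.32], [0.26, 2.42], [-1.36, 4.5], [0.01, 1.98], [-2.84, 2.84]. Speed limits (rad/s): [2.79, 2.79, 3.14, 3.14, 3.14, 3.14, 3.14].

## Interface

Orientations are given as a rotation vector (axis times angle).
In Python, from bench import env gives the robot as it stands.
- The arm moves only by the shell command python3 -m inch 'ROWS' [FORCE]. ROWS is JSON, a list of rows, each an object of numbers: "rx", "ry", "rz": the turn, a rotation vector about the tool's x, y, z in rad; "dx", "dy", "dz": the shift along the tool's x, y, z in units of 25 mm (1.0 is 25 mm); "hand": the closure, from -1 (fully open) to 1 (shut). In form: [{"rx": .., "ry": .., "rz": .., "dx": .., "dy": .., "dz": .., "hand": ..}, ...]. A call has 1 to 20 rows; each row shifts and turns the commanded pose from where the row before left it, along the tool's axes as they then stand; what a row does not reach is not made up. A row lasts 1/12 s, in which the tool goes at most 41.7 mm and 7.16 degrees, less where a joint would pass 70% of its speed; a pose out of reach is approached as far as the arm can. A call is refused whole if a number of a shift passes 1 or a number of a turn 0.125, either way. A call with a gripper value outside its range is refused whole. The fingers move at their own pace and stop on an object; FORCE is the grip in N (left out, the last holds). Time passes only in rows, so rows that do not move let the fingers close. It gives the time, the measured TCP pose, the force, the opening and the grip force at its end, in the units of the state.
- env.sense(): the state, without advancing time (a new reading comes with each control period).
- env.snapshot(name): name is "scene" or "top" or "wrist"; returns (picture, depth): 400x640x3 uint8, red, green, blue; 400x640 float32, mm along the optical axis (not along the pixel's ray), 0 where there is no reading.
- env.get_calibration(name): a dict with "fx", "fy", "cx", "cy" (pixels), "k1" (the pictures are not rectified: a ray, as slopes to the right and down, at radius r is drawn at 1 + k1 r^2 times it, then the intrinsics apply), "xyz" and "orientation" of the camera in the world; the wrist camera has in their place "hand_eye" (4x4, takes a point from camera to tool coordinates, whose origin is the TCP and whose axes are the flange's). Camera axes: x right, y down, z forward; pixel columns grow to the right and rows downward; lengths in mm; the calibration is good to about 2 mm. A picture is of the moment at which its call begins: read the wrist's pose just before it. get_calibration takes no time and is no camera call.
- env.hand_in(): hands the job in; it is judged then, once.
Trained networks look in the newest picture that a camera, given by its name, has taken for a name from the list of things; names that differ only in an ending like _2 or _b are one class to them, and where a whole thing is asked for, a point or a joint stands for the part that bears it (a point fixed in the world has none). Each returns a list of dicts, best first, with "conf" (0 to 1); they miss things now and then, are a little off and sometimes report something else, mostly with a low value. They report only what shows in the picture. A call takes as long as a camera call.
- env.look_for(camera, name): "location" ([column, row] in pixels, amid what is visible of it).
The state is a dict: "clock": time; "joint_pos": joint angles; "joint_velocities": joint speeds; "joint_torque": joint torques, N m; "tcp_pos": TCP position; "tool_rot": TCP orientation; "wrist_force": force on the tool from outside, world axes, zero at the start; "ft_torque": the same for the moment, N m; "gripper_width": finger opening in mm; "finger_force": force on a finger pad.
Only numpy, scipy, OpenCV 4.12 (cv2) and the standard library are available. Lean on these libraries where they do the work, as an engineer would, in place of code of your own. Each camera call takes 0.05 s, during which the arm holds its last target. There are 200 camera calls.

## Task

Five jar-test stirrer paddles lie side by side on the inspection light box. Find the two damaged ones, one with a bent shaft and one with a broken-off blade wing, and slide them, without lifting them off the box, over the near edge so that they drop wholly into the scrap trough. Leave the three sound paddles lying where they are and do not disturb the beaker, bottle and cup.

Things in the scene. Friction and masses are not known exactly. Their poses are not given: they have to be found in the camera images.
- station: fixed grey inspection light box, 170 (x) by 460 (y) by 130 mm high, flat rimless white top. Origin: centre of its underside, on the counter. Its near edge is at x = -85 mm; from x = -86 to -256 mm, along its whole near side, stands a fixed open plastic scrap trough, 460 mm wide (y), 115 mm high, walls 4 mm, floor 5 mm.
- trough_in (a point): centre of the scrap trough's inner floor (171 mm to the -x side of the light box's centre, 5 mm above the counter); axes as the light box's.
- paddle_a: sound steel stirrer paddle, a T of blade and 10 mm round shaft, lying flat on the light box, blade end towards the trough; 120 g. Origin: middle of the blade on the shaft's line, underside. x: along the shaft; y: along the blade; z up. Blade 26 mm (x) by 62 mm (y) by 8 mm thick; straight shaft to x = 97 mm.
- paddle_a_tail (a point): free end of the shaft of this paddle, on its axis, at (97, 0, 5) mm.
- paddle_b: sound steel stirrer paddle, a T of blade and 10 mm round shaft, lying flat on the light box, blade end towards the trough; 120 g. Origin: middle of the blade on the shaft's line, underside. x: along the shaft; y: along the blade; z up. Blade 26 mm (x) by 62 mm (y) by 8 mm thick; straight shaft to x = 97 mm.
- paddle_b_tail (a point): free end of the shaft of this paddle, on its axis, at (97, 0, 5) mm.
- paddle_c: sound steel stirrer paddle, a T of blade and 10 mm round shaft, lying flat on the light box, blade end towards the trough; 120 g. Origin: middle of the blade on the shaft's line, underside. x: along the shaft; y: along the blade; z up. Blade 26 mm (x) by 62 mm (y) by 8 mm thick; straight shaft to x = 97 mm.
- paddle_c_tail (a point): free end of the shaft of this paddle, on its axis, at (97, 0, 5) mm.
- paddle_bent: faulty, its shaft bent: steel stirrer paddle, a T of blade and 10 mm round shaft, lying flat on the light box, blade end towards the trough; 120 g. Origin: middle of the blade on the shaft's line, underside. x: along the shaft; y: along the blade; z up. Blade 26 by 62 by 8 mm; shaft straight to x = 55 mm, then bent 37 degrees towards +y, in the plane of the table top, for 42 mm more.
- paddle_bent_tail (a point): free end of the bent shaft, at (88, 25, 5) mm in its paddle.
- paddle_broken: faulty, one blade wing snapped off: steel stirrer paddle, a T of blade and 10 mm round shaft, lying flat on the light box, blade end towards the trough; 120 g. Origin: middle of the blade on the shaft's line, underside. x: along the shaft; y: along the blade; z up. Blade 26 mm (x) by 8 mm thick, from y = -31 mm to only +6 to 10 mm (stump); straight shaft to x = 97 mm.
- paddle_broken_tail (a point): free end of this paddle's shaft, at (97, 0, 5) mm.
- beaker: bystander: glass beaker, 90 mm across, 110 mm high, on the counter left of the light box; origin at the centre of its base.
- bottle: bystander: green plastic bottle, 68 mm across, 170 mm high, on the counter right of the light box; origin at the centre of its base.
- mug: bystander: white plastic cup, 80 mm across, 85 mm high, on the counter right of the light box; origin at the centre of its base.

How it is judged:
By the outcome, as a careful person would: the job done as asked, in the order asked, and still so for the second after the job is handed in, with the robot touching nothing.
It also fails if it takes over 48 s, if anything falls off the work surface, if the arm or the gripper's body presses on something with over 40 N, if the wrist force passes 120 N, or if a joint passes its speed limit or range.

## Working session

There is one attempt and no reset: what is moved stays moved. The work goes in short steps, Python scripts to look and compute and a shell command to move; the robot and the scene stay as the last step left them, time stands still between calls to the robot, and variables do not carry over. Pictures are saved under pics/ and viewed, at most 10 in all, crops included, and the job is handed in when it is done.

```bash
mkdir -p pics; cat > h.py <<'E'
import numpy as np,cv2
from scipy.spatial.transform import Rotation as R
from bench import env
def px2w(cal,uv,z):
    uv=np.atleast_2d(np.array(uv,float)); 
    d=(uv-[cal['cx'],cal['cy']])/[cal['fx'],cal['fy']]; s=d.copy()
    for _ in range(20): s=d/(1+cal['k1']*(s**2).sum(1,keepdims=True))
    o=np.array(cal['orientation'],float)
    M=o if o.shape==(3,3) else R.from_rotvec(o).as_matrix()
    ray=np.c_[s,np.ones(len(s))]@M.T
    c=np.array(cal['xyz']); t=(z-c[2])/ray[:,2]
    return c+ray*t[:,None]
E
python3 - <<'E'
from h import *
for n in ('top','scene'):
    p,d=env.snapshot(n); cv2.imwrite(f'pics/{n}0.png',p[:,:,::-1]); np.save(f'{n}0.npy',d)
    print(n,env.get_calibration(n))
    for k in ('paddle_a','paddle_bent','paddle_broken','station','beaker','bottle','mug','paddle_bent_tail','paddle_broken_tail','paddle_a_tail'):
        print(k,[(np.round(r['location']),round(r['conf'],2)) for r in env.look_for(n,k)])
s=env.sense();print(s)
E
```

```text
top {'fx': 507.22672371650793, 'fy': 507.22672371650793, 'cx': 320.58909071916827, 'cy': 193.69904956405048, 'k1': -0.027761070189486706, 'xyz': array([ 410.79879902,   -5.14106463, 1589.60547098]), 'orientation': array([-2.17903415,  2.15100675, -0.12984358])}
paddle_a [(array([321., 188.]), 0.86), (array([347., 178.]), 0.66), (array([292., 190.]), 0.64)]
paddle_bent [(array([378., 180.]), 0.72)]
paddle_broken [(array([258., 187.]), 0.8)]
station [(array([321., 208.]), 0.62)]
beaker [(array([157., 214.]), 0.56)]
bottle [(array([471., 238.]), 0.8)]
mug [(array([447., 173.]), 0.63), (array([290., 190.]), 0.61)]
paddle_bent_tail [(array([378., 180.]), 0.84), (array([319., 210.]), 0.33)]
paddle_broken_tail [(array([260., 185.]), 0.57)]
paddle_a_tail [(array([320., 188.]), 0.69), (array([260., 186.]), 0.55), (array([376., 180.]), 0.45)]
scene {'fx': 380.95217701171197, 'fy': 380.95217701171197, 'cx': 326.6804417907334, 'cy': 197.75271130688236, 'k1': 0.016749115327774133, 'xyz': array([1122.70954891,  373.22279145,  869.55473017]), 'orientation': array([-1.26693018, -2.36891417,  0.85704
[... 502 characters left out ...]
: array([-1.1475182 ,  0.61485785, -0.01258033,  1.42341184,  0.00805348,
        1.10342986, -0.04040602]), 'joint_velocities': array([ 0.00206583, -0.00152781,  0.00028329, -0.00016727, -0.00026804,
        0.00032141, -0.00101141]), 'joint_torque': array([-4.98009795e-04, -4.69122148e+01,  2.58946409e-01, -1.71342230e+01,
        1.01616816e-02,  1.70800835e-03,  9.91553804e-06]), 'tcp_pos': array([282.55880806, 585.32635099, 256.32071159]), 'tool_rot': array([-7.00553578e-01, -3.06240908e+00,  6.76234541e-05]), 'wrist_force': array([-0.21824978,  0.43950985,  0.18827949]), 'ft_torque': array([ 0.0063953 , -0.00480258,  0.04716291]), 'finger_force': 0.0, 'gripper_width': 85.4831886550111}
```

View pics/top0.png

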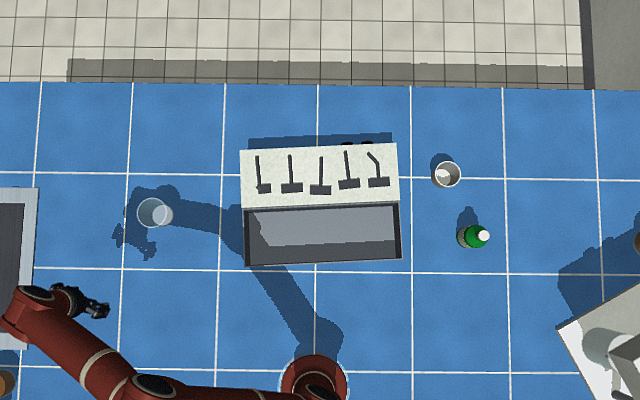

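View pics/scene0.png

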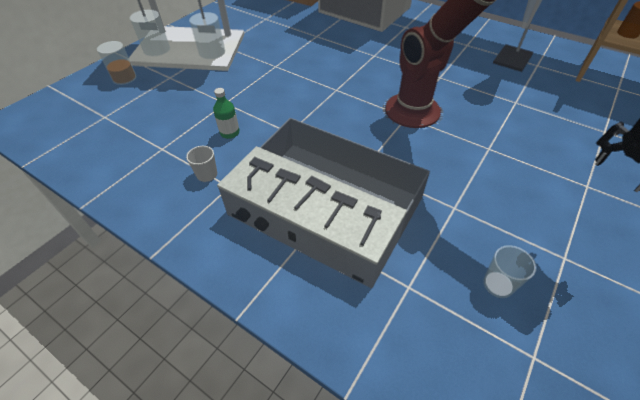

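The top view shows five paddles: broken at far left (about 260,175), bent at far right (about 375,170), and three sound ones between them. The networks agree. Next I'll fit box, shafts and blades.

```bash
python3 - <<'E'
from h import *
cal=env.get_calibration('top'); im=cv2.imread('pics/top0.png'); d=np.load('top0.npy')
g=im.max(2); roi=np.zeros_like(g); roi[148:198,244:396]=1
m=((g<110)&(roi>0)).astype(np.uint8)
n,l,st,c=cv2.connectedComponentsWithStats(m)
for i in range(1,n):
    if st[i,4]<40: continue
    v,u=np.where(l==i); w=px2w(cal,np.c_[u,v],138)[:,:2]
    # shaft: rows at least 3 px above blade
    rows=[(r,u[v==r].mean(),(v==r).sum()) for r in range(v.min(),v.max()+1)]
    sh=[(a,b) for b,a,k in rows if k<=6]
    s=px2w(cal,sh,138)[:,:2]
    vx,vy,x0,y0=cv2.fitLine(s.astype(np.float32),cv2.DIST_L2,0,.01,.01).ravel()
    print(st[i],'top',s[0].round(),'shaft end',s[-1].round(),'dir deg',round(np.degrees(np.arctan(vy/vx)),1),'pt',x0.round(),y0.round(),'bbox',w.min(0).round(),w.max(0).round())
    print('  ',[k for _,_,k in rows])
wh=((im.min(2)>180)).astype(np.uint8); wh[:, :235]=0; wh[:,405:]=0; wh[:140]=0; wh[212:]=0
wh=cv2.morphologyEx(wh,cv2.MORPH_CLOSE,np.ones((15,15)))
cn=max(cv2.findContours(wh,0,1)[0],key=cv2.contourArea); r=cv2.minAreaRect(cn); b=cv2.boxPoints(r)
print(r,px2w(cal,b,130).round())
x,y=np.mean(px2w(cal,b,130),0)[:2];print('centre',x,y)
print('depth',d[200,310],cal['xyz'][2]-d[165,330])
E
python3 -c "
import cv2
im=cv2.imread('pics/top0.png')[135:270,235:410]
cv2.imwrite('pics/crop0.png',cv2.resize(im,None,fx=4,fy=4,interpolation=2))"
```

```text
[338 151  22  39 281] top [704. -81.] shaft end [592. -74.] dir deg 4.5 pt 661.0 -86.0 bbox [ 592. -123.] [704. -62.]
   [np.int64(3), np.int64(3), np.int64(3), np.int64(3), np.int64(3), np.int64(3), np.int64(4), np.int64(3), np.int64(3), np.int64(3), np.int64(3), np.int64(3), np.int64(3), np.int64(3), np.int64(4), np.int64(3), np.int64(3), np.int64(3), np.int64(3), np.int64(3), np.int64(4), np.int64(4), np.int64(4), np.int64(4), np.int64(3), np.int64(3), np.int64(3), np.int64(6), np.int64(13), np.int64(17), np.int64(22), np.int64(22), np.int64(21), np.int64(21), np.int64(21), np.int64(21), np.int64(19), np.int64(10), np.int64(1)]
[367 152  23  36 284] top [ 702. -150.] shaft end [ 599. -154.] dir deg 15.8 pt 664.0 -168.0 bbox [ 599. -209.] [ 702. -146.]
   [np.int64(2), np.int64(3), np.int64(4), np.int64(4), np.int64(4), np.int64(5), np.int64(4), np.int64(4), np.int64(4), np.int64(4), np.int64(5), np.int64(4), np.int64(3), np.int64(3), np.int64(3), np.int64(3), np.int64(3), np.int64(4), np.int64(4), np.int64(3), np.int64(3), np.int64(3), np.int64(3), np.int64(3), np.int64(3), np.int
[... 1597 characters left out ...]
t64(3), np.int64(3), np.int64(3), np.int64(3), np.int64(3), np.int64(4), np.int64(4), np.int64(4), np.int64(4), np.int64(4), np.int64(4), np.int64(4), np.int64(4), np.int64(4), np.int64(4), np.int64(3), np.int64(3), np.int64(3), np.int64(3), np.int64(3), np.int64(3), np.int64(4), np.int64(3), np.int64(10), np.int64(21), np.int64(21), np.int64(21), np.int64(21), np.int64(21), np.int64(21), np.int64(21), np.int64(21), np.int64(18)]
((319.46197509765625, 174.70855712890625), (57.68336868286133, 168.75698852539062), 87.24750518798828) [[ 704.  243.  130.]
 [ 735. -250.  130.]
 [ 565. -257.  130.]
 [ 535.  230.  130.]]
centre 634.6933263032138 -8.524836235337588
depth 1468.8959 108.18139871722542
```

View pics/crop0.png

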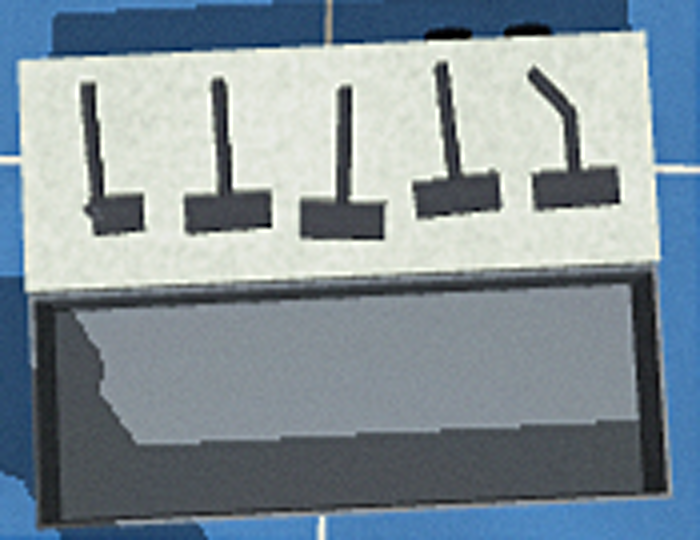

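```bash
python3 - <<'E'
from h import *
cal=env.get_calibration('top'); im=cv2.imread('pics/top0.png'); d=np.load('top0.npy')
M=R.from_rotvec(cal['orientation']).as_matrix()
for u,v in [(330,165),(250,195),(390,165),(300,300),(330,230)]:
    a=px2w(cal,[u,v],0)[0]; ray=a-cal['xyz']; ray/=ray@M[:,2]; print(u,v,(cal['xyz']+ray*d[v,u]).round(1))
g=im.max(2); 
def fit(c0,c1,r0,r1):
    P=[]
    for r in range(r0,r1):
        w=np.clip(170.-g[r,c0:c1],0,None); P.append((( w*np.arange(c0,c1)).sum()/w.sum(),r))
    s=px2w(cal,P,135)[:,:2]; k=np.polyfit(s[:,0],s[:,1],1)
    return k,s,np.abs(s[:,1]-np.polyval(k,s[:,0])).max()
for n,a in dict(broken=(250,268,157,182),bent=(371,386,166,176),bentTip=(363,382,154,161),b=(284,298,156,181),c=(315,330,158,182),d=(340,355,152,177)).items():
    k,s,e=fit(*a); print(n,'slope deg',np.degrees(np.arctan(k[0])).round(1),'ends',s[0].round(1),s[-1].round(1),'err',e.round(1))
print(px2w(cal,[(240,150),(396.2,143),(400,200.7),(242,207.5)],130).round(1))
print(R.from_rotvec(env.sense()['tool_rot']).as_matrix().round(3))
E
```

```text
330 165 [663.5 -38.5 127.6]
250 195 [571.9 192.1 130.5]
390 165 [ 665.5 -213.6  130.1]
300 300 [263.7  46.3  11.1]
330 230 [479.3 -43.5   3.5]
broken slope deg 7.3 ends [682.9 175.4] [612.5 166.6] err 0.7
bent slope deg 5.7 ends [ 661.2 -175.6] [ 634.8 -178. ] err 0.4
bentTip slope deg 43.2 ends [ 696.3 -150.9] [ 678.8 -167.2] err 0.3
b slope deg 5.2 ends [687.2  80.3] [616.7  74.2] err 0.8
c slope deg -0.9 ends [682.5 -11.4] [614.9 -10.8] err 0.6
d slope deg 7.5 ends [701.2 -81.4] [630.6 -91. ] err 0.5
[[ 704.   225.3  130. ]
 [ 731.2 -232.1  130. ]
 [ 561.1 -242.3  130. ]
 [ 535.4  214.3  130. ]]
[[-0.901  0.435 -0.   ]
 [ 0.435  0.901 -0.   ]
 [ 0.    -0.    -1.   ]]
```

```bash
python3 -m inch '[{"rz":-0.1156,"hand":0.2},{"rz":-0.1156,"hand":0.2},{"rz":-0.1156,"hand":0.2},{"rz":-0.1156,"hand":0.2},{"rz":-0.1156,"hand":0.2},{"dx":-0.7,"dy":-0.95,"hand":0.2},{"dx":-0.7,"dy":-0.95,"hand":0.2},{"dx":-0.7,"dy":-0.95,"hand":0.2},{"dx":-0.7,"dy":-0.95,"hand":0.2},{"dx":-0.7,"dy":-0.95,"hand":0.2},{"dx":-0.7,"dy":-0.95,"hand":0.2},{"dx":-0.7,"dy":-0.95,"hand":0.2},{"dx":-0.7,"dy":-0.95,"hand":0.2},{"dx":-0.7,"dy":-0.95,"hand":0.2},{"dx":-0.7,"dy":-0.95,"hand":0.2},{"dx":-0.7,"dy":-0.95,"hand":0.2},{"dx":-0.7,"dy":-0.95,"hand":0.2},{"dx":-0.7,"dy":-0.95,"hand":0.2},{"dx":-0.7,"dy":-0.95,"hand":0.2},{"hand":0.2}]' 30
cat > go.py <<'E'
import sys
from h import *
s=env.sense(); M=R.from_rotvec(s['tool_rot']).as_matrix(); t=np.array([float(a) for a in sys.argv[1:4]])
print('t',s['clock'],'tcp',s['tcp_pos'].round(1),'w',s['gripper_width'].round(1),'F',s['wrist_force'].round(1),s['finger_force'])
print('units',(M.T@(t-s['tcp_pos'])/25).round(3),'xang',np.degrees(np.arctan2(M[1,0],M[0,0])).round(2),'tilt',M[:,2].round(3))
E
python3 go.py 672 174 200
```

```text
validation failed for argument at $[0]...
Traceback (most recent call last):
  File "go.py", line 4, in <module>
    print('t',s['clock'],'tcp',s['tcp_pos'].round(1),'w',s['gripper_width'].round(1),'F',s['wrist_force'].round(1),s['finger_force'])
                                                         ^^^^^^^^^^^^^^^^^^^^^^^^
AttributeError: 'float' object has no attribute 'round'
```

```bash
sed -i "s/s\['gripper_width'\].round(1)/round(s['gripper_width'],1)/" go.py
python3 -m inch '[{"rx":0,"ry":0,"rz":-0.1156,"dx":0,"dy":0,"dz":0,"hand":0.2},{"rx":0,"ry":0,"rz":-0.1156,"dx":0,"dy":0,"dz":0,"hand":0.2},{"rx":0,"ry":0,"rz":-0.1156,"dx":0,"dy":0,"dz":0,"hand":0.2},{"rx":0,"ry":0,"rz":-0.1156,"dx":0,"dy":0,"dz":0,"hand":0.2},{"rx":0,"ry":0,"rz":-0.1156,"dx":0,"dy":0,"dz":0,"hand":0.2},{"rx":0,"ry":0,"rz":0,"dx":-0.7,"dy":-0.95,"dz":0,"hand":0.2},{"rx":0,"ry":0,"rz":0,"dx":-0.7,"dy":-0.95,"dz":0,"hand":0.2},{"rx":0,"ry":0,"rz":0,"dx":-0.7,"dy":-0.95,"dz":0,"hand":0.2},{"rx":0,"ry":0,"rz":0,"dx":-0.7,"dy":-0.95,"dz":0,"hand":0.2},{"rx":0,"ry":0,"rz":0,"dx":-0.7,"dy":-0.95,"dz":0,"hand":0.2},{"rx":0,"ry":0,"rz":0,"dx":-0.7,"dy":-0.95,"dz":0,"hand":0.2},{"rx":0,"ry":0,"rz":0,"dx":-0.7,"dy":-0.95,"dz":0,"hand":0.2},{"rx":0,"ry":0,"rz":0,"dx":-0.7,"dy":-0.95,"dz":0,"hand":0.2},{"rx":0,"ry":0,"rz":0,"dx":-0.7,"dy":-0.95,"dz":0,"hand":0.2}]' 30
python3 go.py 672 174 200
```

```text
clock: 2.27
tcp_pos: [467.1, 392.3, 256.5]
tool_rot: [-0.201, 3.135, 0.0]
wrist_force: [0.4, 0.5, -0.5]
gripper_width: 34.2
finger_force: 0.0
t 2.2667 tcp [467.1 392.3 256.5] w 34.2 F [ 0.4  0.5 -0.5] 0.0
units [-7.011 -9.71   2.261] xang -172.65 tilt [ 0.  0. -1.]
```

```bash
python3 -m inch '[{"rx":0,"ry":0,"rz":0,"dx":-0.7,"dy":-0.95,"dz":0,"hand":0.2},{"rx":0,"ry":0,"rz":0,"dx":-0.7,"dy":-0.95,"dz":0,"hand":0.2},{"rx":0,"ry":0,"rz":0,"dx":-0.7,"dy":-0.95,"dz":0,"hand":0.2},{"rx":0,"ry":0,"rz":0,"dx":-0.7,"dy":-0.95,"dz":0,"hand":0.2},{"rx":0,"ry":0,"rz":0,"dx":-0.7,"dy":-0.95,"dz":0,"hand":0.2},{"rx":0,"ry":0,"rz":0,"dx":-0.7,"dy":-0.95,"dz":0,"hand":0.2},{"rx":0,"ry":0,"rz":0,"dx":-0.7,"dy":-0.95,"dz":0,"hand":0.2},{"rx":0,"ry":0,"rz":0,"dx":-0.7,"dy":-0.95,"dz":0,"hand":0.2},{"rx":0,"ry":0,"rz":0,"dx":-0.7,"dy":-0.95,"dz":0.5,"hand":0.2},{"rx":0,"ry":0,"rz":0,"dx":-0.7,"dy":-0.95,"dz":0.5,"hand":0.2},{"rx":0,"ry":0,"rz":0,"dx":0,"dy":0,"dz":0.5,"hand":0.2},{"rx":0,"ry":0,"rz":0,"dx":0,"dy":0,"dz":0.5,"hand":0.2},{"rx":0,"ry":0,"rz":0,"dx":0,"dy":0,"dz":0,"hand":0.2}]'
python3 go.py 672 174 159
python3 - <<'E'
from h import *
s=env.sense(); p,d=env.snapshot('wrist'); c=env.get_calibration('wrist'); H=np.array(c['hand_eye'])
cv2.imwrite('pics/w1.png',p[:,:,::-1])
M=np.eye(4);M[:3,:3]=R.from_rotvec(s['tool_rot']).as_matrix();M[:3,3]=s['tcp_pos'];W=M@H
c['xyz']=W[:3,3];c['orientation']=W[:3,:3]
np.save('wcal1.npy',c,allow_pickle=True)
k=env.look_for('wrist','paddle_broken_tail');print(k,[px2w(c,q['location'],135) for q in k]); print(d[200,320])
E
```

```text
clock: 3.35
tcp_pos: [668.8, 178.9, 202.8]
tool_rot: [0.199, -3.129, 0.002]
wrist_force: [-0.6, -0.2, -0.3]
gripper_width: 34.0
finger_force: 0.0
t 3.35 tcp [668.8 178.9 202.8] w 34.0 F [-0.6 -0.2 -0.3] 0.0
units [-0.114 -0.209  1.753] xang -172.73 tilt [-0.006 -0.002 -1.   ]
[{'location': [300.2, 110.0], 'conf': 0.92}] [array([[596.6111341 , 159.98123192, 135.        ]])]
200.56169
```

View pics/w1.png

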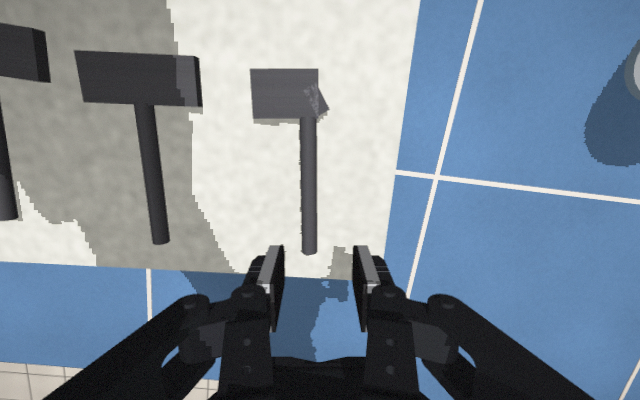

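The wrist view shows the broken paddle's shaft vertical, from (309,120) to its tail at (309,253), with the jaws straddling its line.

```bash
python3 - <<'E'
from h import *
c=np.load('wcal1.npy',allow_pickle=True).item()
print(px2w(c,[(308.5,130),(309,252)],137).round(1)); print(px2w(c,[(397,150),(385,262),(418,10)],130).round(1))
E
python3 go.py 672 174 159
```

```text
[[606.9 166.  137. ]
 [683.4 175.4 137. ]]
[[612.5 220.4 130. ]
 [687.7 227.4 130. ]
 [538.4 216.3 130. ]]
t 3.45 tcp [669.8 180.6 206. ] w 34.3 F [ 0.2 -0.2  0.6] 0.0
units [-0.056 -0.275  1.881] xang -172.62 tilt [-0.001  0.    -1.   ]
```

```bash
python3 -m inch '[{"rx":0,"ry":0,"rz":0,"dx":0.09,"dy":-0.28,"dz":0.4,"hand":0.2},{"rx":0,"ry":0,"rz":0,"dx":0,"dy":0,"dz":0.5,"hand":0.2},{"rx":0,"ry":0,"rz":0,"dx":0,"dy":0,"dz":0.5,"hand":0.2},{"rx":0,"ry":0,"rz":0,"dx":0,"dy":0,"dz":0.3,"hand":0.2},{"rx":0,"ry":0,"rz":0,"dx":0,"dy":0,"dz":0.15,"hand":0.2},{"rx":0,"ry":0,"rz":0,"dx":0,"dy":0,"dz":0,"hand":0.2},{"rx":0,"ry":0,"rz":0,"dx":0,"dy":0,"dz":0,"hand":0.2}]' 30
python3 go.py 668 173.6 157
```

```text
clock: 4.03
tcp_pos: [668.9, 173.6, 160.4]
tool_rot: [-0.202, 3.135, 0.001]
wrist_force: [-0.1, -0.3, 0.0]
gripper_width: 34.2
finger_force: 0.0
t 4.0333 tcp [668.9 173.6 160.4] w 34.2 F [-0.1 -0.3  0. ] 0.0
units [0.036 0.005 0.135] xang -172.62 tilt [ 0.001  0.    -1.   ]
```

```bash
python3 -m inch '[{"rx":0,"ry":0,"rz":0,"dx":0,"dy":0,"dz":0.1,"hand":0.2},{"rx":0,"ry":0,"rz":0,"dx":0,"dy":0,"dz":0,"hand":1},{"rx":0,"ry":0,"rz":0,"dx":0,"dy":0,"dz":0,"hand":1},{"rx":0,"ry":0,"rz":0,"dx":0,"dy":0,"dz":0,"hand":1},{"rx":0,"ry":0,"rz":0,"dx":0,"dy":0,"dz":0,"hand":1},{"rx":0,"ry":0,"rz":0,"dx":0,"dy":0,"dz":0,"hand":1},{"rx":0,"ry":0,"rz":0,"dx":0,"dy":0,"dz":0,"hand":1}]' 30
python3 go.py 530 160 158
```

```text
clock: 4.62
tcp_pos: [668.9, 173.1, 157.9]
tool_rot: [-0.201, 3.135, 0.0]
wrist_force: [-0.8, 0.0, 0.9]
gripper_width: 8.3
finger_force: 29.4
t 4.6167 tcp [668.9 173.1 157.9] w 8.3 F [-0.8  0.   0.9] 29.4267538189888
units [ 5.577  0.19  -0.006] xang -172.65 tilt [ 0.  0. -1.]
```

```bash
python3 -m inch '[{"rx":0,"ry":0,"rz":0,"dx":0,"dy":0,"dz":0,"hand":0.6},{"rx":0,"ry":0,"rz":0,"dx":0,"dy":0,"dz":0.05,"hand":0.6},{"rx":0,"ry":0,"rz":0,"dx":0,"dy":0,"dz":0.03,"hand":0.6},{"rx":0,"ry":0,"rz":0,"dx":0,"dy":0,"dz":0,"hand":1},{"rx":0,"ry":0,"rz":0,"dx":0,"dy":0,"dz":0,"hand":1},{"rx":0,"ry":0,"rz":0,"dx":0,"dy":0,"dz":0,"hand":1},{"rx":0,"ry":0,"rz":0,"dx":0,"dy":0,"dz":0,"hand":1}]' 40
python3 go.py 530 160 156
```

```text
clock: 5.2
tcp_pos: [668.8, 173.1, 155.7]
tool_rot: [-0.201, 3.135, 0.0]
wrist_force: [-0.6, -0.6, 1.4]
gripper_width: 8.1
finger_force: 39.5
t 5.2 tcp [668.8 173.1 155.7] w 8.1 F [-0.6 -0.6  1.4] 39.534077206626534
units [ 5.574  0.191 -0.015] xang -172.65 tilt [ 0.  0. -1.]
```

```bash
python3 -m inch '[{"rx":0,"ry":0,"rz":0,"dx":0.2,"dy":0,"dz":0,"hand":1},{"rx":0,"ry":0,"rz":0,"dx":0.4,"dy":0,"dz":0,"hand":1},{"rx":0,"ry":0,"rz":0,"dx":0.5,"dy":0,"dz":0,"hand":1},{"rx":0,"ry":0,"rz":0,"dx":0.5,"dy":0,"dz":0,"hand":1},{"rx":0,"ry":0,"rz":0,"dx":0.5,"dy":0,"dz":0,"hand":1},{"rx":0,"ry":0,"rz":0,"dx":0.5,"dy":0,"dz":0,"hand":1},{"rx":0,"ry":0,"rz":0,"dx":0.5,"dy":0,"dz":0,"hand":1},{"rx":0,"ry":0,"rz":0,"dx":0.5,"dy":0,"dz":0,"hand":1},{"rx":0,"ry":0,"rz":0,"dx":0.5,"dy":0,"dz":0,"hand":1},{"rx":0,"ry":0,"rz":0,"dx":0.5,"dy":0,"dz":0,"hand":1},{"rx":0,"ry":0,"rz":0,"dx":0.5,"dy":0,"dz":0,"hand":1},{"rx":0,"ry":0,"rz":0,"dx":0.5,"dy":0,"dz":0,"hand":1},{"rx":0,"ry":0,"rz":0,"dx":0.5,"dy":0,"dz":0,"hand":1},{"rx":0,"ry":0,"rz":0,"dx":0.5,"dy":0,"dz":0,"hand":1},{"rx":0,"ry":0,"rz":0,"dx":0.3,"dy":0,"dz":0,"hand":1},{"rx":0,"ry":0,"rz":0,"dx":0,"dy":0,"dz":0,"hand":1},{"rx":0,"ry":0,"rz":0,"dx":0,"dy":0,"dz":0,"hand":1}]'
python3 - <<'E'
from h import *
p,d=env.snapshot('wrist');q,_=env.snapshot('scene'); cv2.imwrite('pics/w2.png',np.hstack([p[::2,::2],q[90:290,190:510]])[:,:,::-1])
E
```

```text
clock: 6.62
tcp_pos: [497.6, 151.0, 155.5]
tool_rot: [-0.201, 3.135, 0.0]
wrist_force: [0.3, -0.3, -0.9]
gripper_width: 8.1
finger_force: 39.0
```

View pics/w2.png

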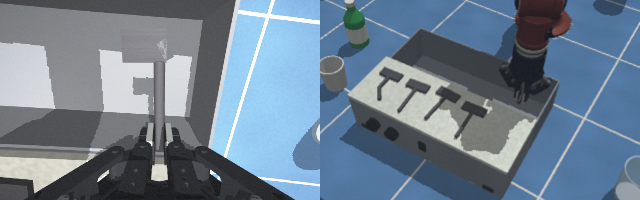

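Held horizontally beyond the edge (blade at about (145,45) in the left picture), clear of the box. Releasing and moving on.

```bash
python3 -m inch '[{"rx":0,"ry":0,"rz":0,"dx":0,"dy":0,"dz":0,"hand":0.2},{"rx":0,"ry":0,"rz":0,"dx":0,"dy":0,"dz":0,"hand":0.2},{"rx":0,"ry":0,"rz":0,"dx":0,"dy":0,"dz":0,"hand":0.2},{"rx":0,"ry":0,"rz":0,"dx":0,"dy":0,"dz":-0.7,"hand":0.2},{"rx":0,"ry":0,"rz":0.029,"dx":0,"dy":0,"dz":-0.8,"hand":0.2},{"rx":0,"ry":0,"rz":0,"dx":0,"dy":0,"dz":-0.7,"hand":0.2},{"rx":0,"ry":0,"rz":0,"dx":-0.3,"dy":-1,"dz":0,"hand":0.2},{"rx":0,"ry":0,"rz":0,"dx":-0.3,"dy":-1,"dz":0,"hand":0.2},{"rx":0,"ry":0,"rz":0,"dx":-0.3,"dy":-1,"dz":0,"hand":0.2},{"rx":0,"ry":0,"rz":0,"dx":-0.3,"dy":-1,"dz":0,"hand":0.2},{"rx":0,"ry":0,"rz":0,"dx":-0.3,"dy":-1,"dz":0,"hand":0.2},{"rx":0,"ry":0,"rz":0,"dx":-0.3,"dy":-1,"dz":0,"hand":0.2},{"rx":0,"ry":0,"rz":0,"dx":-0.3,"dy":-1,"dz":0,"hand":0.2},{"rx":0,"ry":0,"rz":0,"dx":-0.3,"dy":-1,"dz":0,"hand":0.2},{"rx":0,"ry":0,"rz":0,"dx":-0.3,"dy":-1,"dz":0,"hand":0.2},{"rx":0,"ry":0,"rz":0,"dx":-0.3,"dy":-1,"dz":0,"hand":0.2},{"rx":0,"ry":0,"rz":0,"dx":-0.3,"dy":-1,"dz":0,"hand":0.2},{"rx":0,"ry":0,"rz":0,"dx":-0.3,"dy":-1,"dz":0,"hand":0.2},{"rx":0,"ry":0,"rz":0,"dx":-0.3,"dy":-1,"dz":0,"hand":0.2},{"rx":0,"ry":0,"rz":0,"dx":0,"dy":0,"dz":0,"hand":0.2}]'
python3 go.py 647 -177 205
python3 - <<'E'
from h import *
q,_=env.snapshot('top')
s=env.sense(); p,d=env.snapshot('wrist'); c=env.get_calibration('wrist'); H=np.array(c['hand_eye'])
M=np.eye(4);M[:3,:3]=R.from_rotvec(s['tool_rot']).as_matrix();M[:3,3]=s['tcp_pos'];W=M@H
c['xyz']=W[:3,3];c['orientation']=W[:3,:3]
np.save('wcal2.npy',c,allow_pickle=True)
cv2.imwrite('pics/w3.png',np.vstack([p,cv2.resize(q[140:265,220:420],(640,400))])[:,:,::-1][:600])
E
```

```text
clock: 8.38
tcp_pos: [627.5, -171.0, 210.1]
tool_rot: [-0.142, 3.138, -0.01]
wrist_force: [-0.4, -1.2, 0.1]
gripper_width: 34.1
finger_force: 0.0
t 8.3833 tcp [ 627.5 -171.   210.1] w 34.1 F [-0.4 -1.2  0.1] 0.0
units [-0.754 -0.309  0.207] xang -174.83 tilt [ 0.001 -0.006 -1.   ]
```

View pics/w3.png

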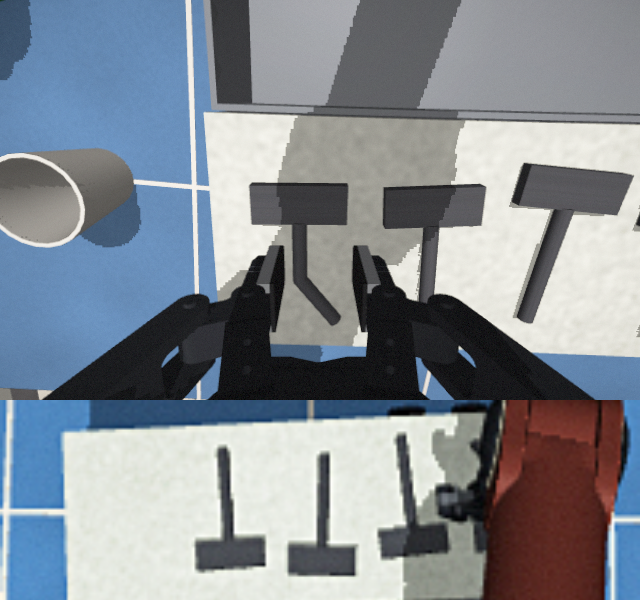

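The wrist view shows the bent paddle between the jaws. Its straight shaft runs (299,225) to (301,280) and its tail is at (335,320). The sound paddles haven't moved.

```bash
python3 - <<'E'
from h import *
c=np.load('wcal2.npy',allow_pickle=True).item()
print(px2w(c,[(299.5,230),(300.5,278),(335,320)],137).round(1)); print('edge',px2w(c,[(206,113),(500,117)],130).round(1))
E
python3 go.py 645 -177 157
```

```text
[[ 630.1 -179.   137. ]
 [ 665.7 -175.6  137. ]
 [ 697.5 -148.2  137. ]]
edge [[ 562.  -241.2  130. ]
 [ 548.1  -64.2  130. ]]
t 8.4833 tcp [ 626.7 -164.2  210.1] w 34.3 F [0.2 1.  0.4] 0.0
units [-0.68  -0.578  2.122] xang -174.48 tilt [-0.001 -0.    -1.   ]
```

```bash
python3 -m inch '[{"rx":0,"ry":0,"rz":0,"dx":-0.4,"dy":-0.3,"dz":0,"hand":0.2},{"rx":0,"ry":0,"rz":0,"dx":-0.38,"dy":-0.29,"dz":0.3,"hand":0.2},{"rx":0,"ry":0,"rz":0,"dx":0,"dy":0,"dz":0.5,"hand":0.2},{"rx":0,"ry":0,"rz":0,"dx":0,"dy":0,"dz":0.5,"hand":0.2},{"rx":0,"ry":0,"rz":0,"dx":0,"dy":0,"dz":0.4,"hand":0.2},{"rx":0,"ry":0,"rz":0,"dx":0,"dy":0,"dz":0.2,"hand":0.2},{"rx":0,"ry":0,"rz":0,"dx":0,"dy":0,"dz":0.1,"hand":0.2},{"rx":0,"ry":0,"rz":0,"dx":0,"dy":0,"dz":0,"hand":0.2},{"rx":0,"ry":0,"rz":0,"dx":0,"dy":0,"dz":0,"hand":0.2}]' 40
python3 go.py 648 -177 156
python3 - <<'E'
from h import *
s=env.sense(); p,d=env.snapshot('wrist'); cv2.imwrite('pics/w4.png',p[:,:,::-1])
E
```

```text
clock: 9.23
tcp_pos: [648.1, -175.2, 161.1]
tool_rot: [-0.156, 3.137, -0.0]
wrist_force: [0.3, 0.1, -0.1]
gripper_width: 34.0
finger_force: 0.0
t 9.2333 tcp [ 648.1 -175.2  161.1] w 34.0 F [ 0.3  0.1 -0.1] 0.0
units [ 0.01  -0.072  0.206] xang -174.29 tilt [ 0.001 -0.    -1.   ]
```

View pics/w4.png

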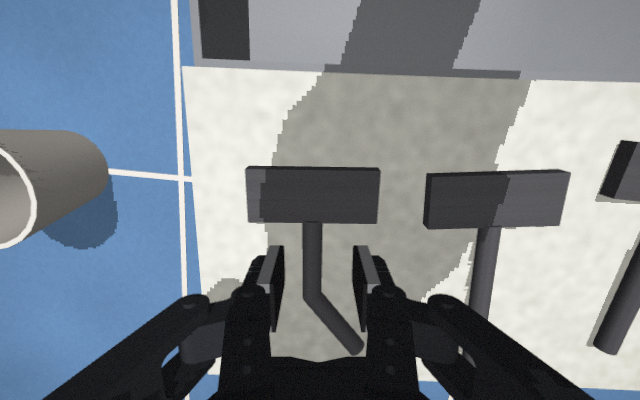

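The jaws straddle the straight part (column 312). The bend is at (305,297). I'll shift 4 mm towards the blade, lower and close.

```bash
python3 -m inch '[{"rx":0,"ry":0,"rz":0,"dx":0.16,"dy":-0.06,"dz":0.1,"hand":0.2},{"rx":0,"ry":0,"rz":0,"dx":0,"dy":0,"dz":0.1,"hand":0.2},{"rx":0,"ry":0,"rz":0,"dx":0,"dy":0,"dz":0,"hand":0.6},{"rx":0,"ry":0,"rz":0,"dx":0,"dy":0,"dz":0,"hand":1},{"rx":0,"ry":0,"rz":0,"dx":0,"dy":0,"dz":0,"hand":1},{"rx":0,"ry":0,"rz":0,"dx":0,"dy":0,"dz":0,"hand":1},{"rx":0,"ry":0,"rz":0,"dx":0,"dy":0,"dz":0,"hand":1}]' 40
python3 go.py 475 -187 156
```

```text
clock: 9.87
tcp_pos: [643.9, -177.5, 155.8]
tool_rot: [-0.156, 3.138, -0.001]
wrist_force: [-0.3, -0.8, 1.2]
gripper_width: 7.8
finger_force: 39.4
t 9.8667 tcp [ 643.9 -177.5  155.8] w 7.8 F [-0.3 -0.8  1.2] 39.39628779888153
units [ 6.762  0.292 -0.01 ] xang -174.32 tilt [ 0. -0. -1.]
```

```bash
python3 -m inch '[{"rx":0,"ry":0,"rz":0,"dx":0.2,"dy":0.02,"dz":0,"hand":1},{"rx":0,"ry":0,"rz":0,"dx":0.4,"dy":0.02,"dz":0,"hand":1},{"rx":0,"ry":0,"rz":0,"dx":0.5,"dy":0.02,"dz":0,"hand":1},{"rx":0,"ry":0,"rz":0,"dx":0.5,"dy":0.02,"dz":0,"hand":1},{"rx":0,"ry":0,"rz":0,"dx":0.5,"dy":0.02,"dz":0,"hand":1},{"rx":0,"ry":0,"rz":0,"dx":0.5,"dy":0.02,"dz":0,"hand":1},{"rx":0,"ry":0,"rz":0,"dx":0.5,"dy":0.02,"dz":0,"hand":1},{"rx":0,"ry":0,"rz":0,"dx":0.5,"dy":0.02,"dz":0,"hand":1},{"rx":0,"ry":0,"rz":0,"dx":0.5,"dy":0.02,"dz":0,"hand":1},{"rx":0,"ry":0,"rz":0,"dx":0.5,"dy":0.02,"dz":0,"hand":1},{"rx":0,"ry":0,"rz":0,"dx":0.5,"dy":0.02,"dz":0,"hand":1},{"rx":0,"ry":0,"rz":0,"dx":0.5,"dy":0.02,"dz":0,"hand":1},{"rx":0,"ry":0,"rz":0,"dx":0.5,"dy":0.02,"dz":0,"hand":1},{"rx":0,"ry":0,"rz":0,"dx":0.5,"dy":0.02,"dz":0,"hand":1},{"rx":0,"ry":0,"rz":0,"dx":0.4,"dy":0.02,"dz":0,"hand":1},{"rx":0,"ry":0,"rz":0,"dx":0.1,"dy":0,"dz":0,"hand":1},{"rx":0,"ry":0,"rz":0,"dx":0,"dy":0,"dz":0,"hand":1},{"rx":0,"ry":0,"rz":0,"dx":0,"dy":0,"dz":0,"hand":1}]'
python3 - <<'E'
from h import *
p,d=env.snapshot('wrist');q,_=env.snapshot('scene'); cv2.imwrite('pics/w5.png',np.hstack([p[::2,::2],q[90:290,190:510]])[:,:,::-1])
E
```

```text
clock: 11.37
tcp_pos: [467.2, -187.4, 155.7]
tool_rot: [-0.156, 3.137, -0.0]
wrist_force: [-0.6, 0.8, -0.3]
gripper_width: 8.0
finger_force: 39.2
```

View pics/w5.png

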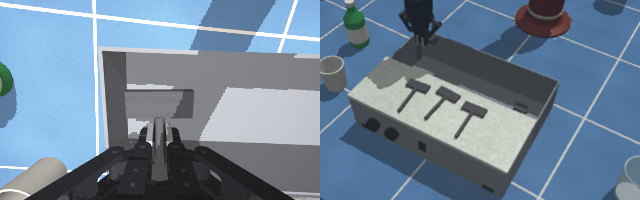

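The bent paddle is held over the trough, inside the walls. Releasing and retreating.

```bash
python3 -m inch '[{"rx":0,"ry":0,"rz":0,"dx":0,"dy":0,"dz":0,"hand":0.2},{"rx":0,"ry":0,"rz":0,"dx":0,"dy":0,"dz":0,"hand":0.2},{"rx":0,"ry":0,"rz":0,"dx":0,"dy":0,"dz":0,"hand":0.2},{"rx":0,"ry":0,"rz":0,"dx":0,"dy":0,"dz":-0.7,"hand":0.2},{"rx":0,"ry":0,"rz":0,"dx":0,"dy":0,"dz":-1,"hand":0.2},{"rx":0,"ry":0,"rz":0,"dx":0,"dy":0,"dz":-1,"hand":0.2},{"rx":0,"ry":0,"rz":0,"dx":0,"dy":0,"dz":-1,"hand":0.2},{"rx":0,"ry":0,"rz":0,"dx":0,"dy":1,"dz":0,"hand":0.2},{"rx":0,"ry":0,"rz":0,"dx":0,"dy":1,"dz":0,"hand":0.2},{"rx":0,"ry":0,"rz":0,"dx":0,"dy":1,"dz":0,"hand":0.2},{"rx":0,"ry":0,"rz":0,"dx":0,"dy":1,"dz":0,"hand":0.2},{"rx":0,"ry":0,"rz":0,"dx":0,"dy":1,"dz":0,"hand":0.2},{"rx":0,"ry":0,"rz":0,"dx":0,"dy":1,"dz":0,"hand":0.2},{"rx":0,"ry":0,"rz":0,"dx":0,"dy":1,"dz":0,"hand":0.2},{"rx":0,"ry":0,"rz":0,"dx":0,"dy":0,"dz":0,"hand":0.2},{"rx":0,"ry":0,"rz":0,"dx":0,"dy":0,"dz":0,"hand":0.2}]'
python3 - <<'E'
from h import *
p,d=env.snapshot('top');q,_=env.snapshot('scene')
cv2.imwrite('pics/w6.png',np.vstack([cv2.resize(p[140:270,220:420],(600,390)),cv2.resize(q[90:290,190:510],(600,375))])[:,:,::-1][:760:1][0:600])
E
```

```text
clock: 12.8
tcp_pos: [449.3, -11.9, 248.3]
tool_rot: [-0.162, 3.137, 0.0]
wrist_force: [-0.2, 0.3, 0.8]
gripper_width: 34.2
finger_force: 0.0
```

View pics/w6.png

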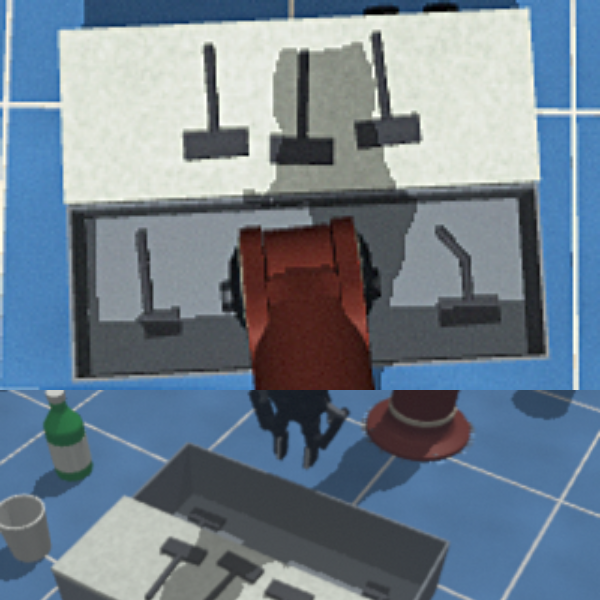

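The broken paddle at (155,290) and the bent one at (465,280) lie flat inside the trough. The three sound paddles are where they were, and the gripper touches nothing.

```bash
python3 -c "
from bench import env
print(env.hand_in())"
```

```text
the job is handed in; nothing more can be done
None
```

The broken and bent paddles were slid over the near edge and lie flat in the scrap trough, the three sound paddles were left in place, the bystanders were not touched, and the job was handed in at about 13 s.

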